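# Wedge the grater paddle into its drawer dock

### The job

Lift the grater paddle out of the pale rest block and push its tapered shank straight down into the socket of the dark dock block until it is wedged tight and friction alone holds it upright, then let go. Be firm but gentle: it takes about 20 N of push; do not force it or drop it in, and leave the tubes, the scoop and the garlic crusher alone.

Things in the scene. Friction and masses are not known exactly. Their poses are not given: they have to be found in the camera images.
- grater: grater paddle, 152 mm tall, upright, 0.09 to 0.18 kg. Origin: centre of the shank's lower tip; z up the tool. From the tip up: round steel shank, tapered for 36 mm (9 to 20 mm diameter), then straight to 66 mm; dark collar to 72 mm, 32 mm diameter; flat rasp plate 28 mm wide along y, 4 mm thick, to 132 mm; round beech cap. Starts hanging in the rest, collar on the rest's top
- grater_cap (a point): centre of the top face of the grater's round beech cap, 152 mm above the shank's tip. The cap is 32 mm in diameter and 20 mm high: grip it from above by its sides, or push on it
- rest: pale wooden rest block, 64 x 64 x 70 mm high, fixed in the drawer, a loose 22 mm hole down its middle. Origin: centre of its underside, z up. It may stand on either side of the drawer
- dock: dark wooden dock block, 64 x 64 x 62 mm high, fixed in the drawer, on the side away from the rest. Origin: centre of its underside, z up. In its middle a 27 mm hole, ringed with brass; inside, four brass spring jaws form a funnel and then a tapered socket matching the shank, set at a hidden height that differs by up to 22 mm from case to case
- dock_mouth (a point): centre of the dock's mouth, 62 mm above its underside. The shank first bites with its tip 31 to 53 mm below here; then the push needed grows by roughly 5 to 12 N per mm. About 20 N (15 to 25 N) wedges it tight; under 12 N it may stay loose, over 27 N can split the dock. No stop: seated, the collar stands 8 to 35 mm above. Friction then holds it, with no spring-back
- drawer: pulled-out wooden drawer, 380 (x) x 460 (y) x 60 mm high with 8 mm walls and floor, fixed. Origin: centre of its underside, on the work surface
- tube0: bystander: cork-topped glass tube, 28 mm diameter, 84 mm tall, upright on the drawer floor. Origin: centre of its underside
- tube1: bystander: second cork-topped glass tube, same size. Origin: centre of its underside
- scoop: bystander: black plastic scoop, 140 mm long, 42 mm wide, 24 mm high, lying on the drawer floor. Origin: on its underside near its middle, x along it to the bowl
- crusher: bystander: aluminium hand garlic crusher, 160 mm long, 40 mm wide, 29 mm high, lying on the drawer floor. Origin: on its underside near its middle, x along it to the hinge
Mind the look-alikes: they are no part of the job. Leave any red or turquoise look-alike of the grater alone.

How it is judged:
By the outcome, as a careful person would: the job done as asked, in the order asked, and still so for the second after the job is handed in, with the robot touching nothing.
It also fails if it takes over 42 s, if anything falls off the work surface, if the arm or the gripper's body presses on something with over 40 N, if the wrist force passes 120 N, or if a joint passes its speed limit or range.

### The arm

A 6-joint arm with a two-finger parallel gripper is mounted at the origin on the work surface. World frame = base frame: x ahead of the robot, y to its left, z up, the work surface at z = 0. Lengths are in m, angles in rad, forces in N, time in s.
With the tool pointing down it reaches from about 0.35 to 0.975 m from the base axis. Payload 4.9 kg.
Tool frame: the origin (TCP) lies where the fingers leave the gripper's body, on its centre line; the fingertips stand 73 mm ahead of it and the grasp point (between the pads) lies 54 mm ahead of it (r.grasp_offset is the distance from the TCP to the grasp point, in m); z points along the fingers, y is the line along which they close (so a half turn about z gives the same grasp; the last joint's range is limited). The gripper opens to 85 mm and grips with 20 to 120 N. Pads are 22 mm wide; open, the fingers measure 114 mm over their backs; the gripper's body (76 mm by 85 mm) begins 54 mm behind the grasp point. The pads swing forward as they close: fully open they stand 13 mm farther back than shut.
Start: joints at [-1.349, 0.053, 1.613, -0, 1.476, -0.119], TCP at [0.209, -0.589, 0.304] pointing down, gripper open.
Joint ranges: [-3.01, 3.01], [-1.01, 2.22], [0.06, 2.58], [-1.02, 4.17], [0.09, 2.62], [-3.14, 3.14]. Speed limits (rad/s): [2.57, 2.57, 3.14, 3.14, 3.14, 3.14].

### API

Orientations are given as a unit quaternion [x, y, z, w].
In Python, from cell import status, capture, camera_params, r gives the robot as it stands. The module is installed in compiled form; this text tells all that it offers.
- The arm moves only by the tool carry_out, never from a script. Its argument "plan" is a list of rows, each an object of numbers: "dx", "dy", "dz": the shift along the world's x, y, z in units of 60 mm (1.0 is 60 mm); "ax", "ay", "az": the turn, a rotation vector about the world's x, y, z in units of 10 degrees (1.0 is 10 degrees); "claw": the gripper's target within -1 to 1 (shut at 1, half-way at 0, fully open at -1). In form: [{"dx": .., "dy": .., "dz": .., "ax": .., "ay": .., "az": .., "claw": ..}, ...]. A call has 1 to 20 rows; each row shifts and turns the commanded pose from where the row before left it; what a row does not reach is not made up. A row lasts 1/8 s, in which the tool goes at most 62.5 mm and 10.7 degrees, less where a joint would pass 70% of its speed; a pose out of reach is approached as far as the arm can. A call is refused whole if a number of a shift passes 1 or a number of a turn 1, either way. A call with a gripper value outside its range is refused whole. The fingers move at their own pace and stop on an object; the grip force is fixed at half the most. Time passes only in rows, so rows that do not move let the fingers close. It gives the time, the measured TCP pose, the force, the opening and the grip force at its end, in the units of the state.
- status.observe(): the state, without advancing time (a new reading comes with each control period).
- capture(name): name is "side" or "top"; returns the picture (480x640x3 uint8, red, green, blue); there is no depth.
- camera_params(name): a dict with "intrinsics" (3x3 intrinsics, pixels), "pose" (4x4, takes a point from camera to world coordinates). Camera axes: x right, y up, looking along -z (the intrinsics and any distortion apply to the point x, -y, -z); pixel columns grow to the right and rows downward; lengths in m; the calibration is good to about 2 mm. A picture is of the moment at which its call begins. camera_params takes no time and is no camera call.
- r.hand_in(): hands the job in; it is judged then, once.
The state is a dict: "t": time; "joints": joint angles; "qvel": joint speeds; "joint_torque": joint torques, N m; "ee_pos": TCP position; "ee_rot": TCP orientation; "force": force on the tool from outside, world axes, zero at the start; "wrist_torque": the same for the moment, N m; "opening": finger opening in m; "gripper_force": force on a finger pad.
Only numpy, scipy, OpenCV 4.12 (cv2) and the standard library are available. Lean on these libraries where they do the work, as an engineer would, in place of code of your own. Each camera call takes 0.05 s, during which the arm holds its last target. There are 200 camera calls.

## Working session

There is one attempt and no reset: what is moved stays moved. The work goes in short steps, Python scripts to look and compute and a tool call to move; the robot and the scene stay as the last step left them, time stands still between calls to the robot, and variables do not carry over. Pictures are saved under pics/ and viewed, at most 10 in all, crops included, and the job is handed in when it is done.

Besides the shell and the picture viewer there is one more tool, called after "Request:" as name(argument=value, ...), one argument or row to a line, values as JSON. carry_out: Moves the arm, as the interface text tells. Its arguments: {"type":"object","properties":{"plan":{"type":"array"}},"required":["plan"]}

```bash
mkdir -p pics; cat > h.py <<'E'
import numpy as np, cv2
from cell import status, capture, camera_params, r
def px2w(name,u,v,z):
    p=camera_params(name);K=np.array(p['intrinsics']);T=np.array(p['pose'])
    d=np.linalg.inv(K)@np.array([u,v,1.]);d=T[:3,:3]@np.array([d[0],-d[1],-d[2]]);o=T[:3,3]
    return o+d*(z-o[2])/d[2]
def w2px(name,P):
    p=camera_params(name);K=np.array(p['intrinsics']);T=np.array(p['pose'])
    c=T[:3,:3].T@(np.array(P)-T[:3,3]);q=K@np.array([c[0],-c[1],-c[2]]);return q[:2]/q[2]
def save(name,f,crop=None,s=1):
    im=capture(name)[:,:,::-1]
    if crop: x0,y0,x1,y1=crop; im=im[y0:y1,x0:x1]
    cv2.imwrite('pics/'+f,cv2.resize(im,None,fx=s,fy=s,interpolation=cv2.INTER_CUBIC))
E
python3 - <<'E'
from h import *
save('top','t0.png');save('side','s0.png')
for n in('top','side'):print(camera_params(n))
print(status.observe(), r.grasp_offset)
E
```

```text
{'intrinsics': array([[514.35586538,   0.        , 314.80821898],
       [  0.        , 514.35586538, 228.76752187],
       [  0.        ,   0.        ,   1.        ]]), 'pose': array([[-0.01117935,  0.98522   , -0.17092855,  0.48376581],
       [-0.99990442, -0.00962383,  0.0099263 , -0.00935828],
       [ 0.0081346 ,  0.17102319,  0.98523342,  0.84929304],
       [ 0.        ,  0.        ,  0.        ,  1.        ]])}
{'intrinsics': array([[457.84046209,   0.        , 324.67324851],
       [  0.        , 457.84046209, 229.76755104],
       [  0.        ,   0.        ,   1.        ]]), 'pose': array([[-0.87652024,  0.36837714, -0.30985569,  0.39041246],
       [-0.48113273, -0.65046178,  0.58771658,  0.40460012],
       [ 0.01495207,  0.66422719,  0.74738121,  0.65900599],
       [ 0.        ,  0.        ,  0.        ,  1.        ]])}
{'t': 0.1, 'joints': array([-1.34900622e+00,  5.32728931e-02,  1.61416139e+00, -1.50306412e-05,
        1.47602603e+00, -1.18981878e-01]), 'qvel': array([ 0.00024639, -0.00084462, -0.00339896,  0.00151759,  0.00179985,
        0.00022891]), 'joint_torque': array([ 4.07483194e-04, -3.94899344e+01, -3.71364534e+01, -4.86587624e-05,
        3.89180146e-03, -3.53819723e-05]), 'ee_pos': array([ 0.20879528, -0.58862714,  0.30279416]), 'ee_rot': array([ 9.85518839e-01,  1.69563398e-01, -5.54527033e-05, -9.32213859e-04]), 'force': array([ 0.29242361, -0.01531436,  0.50012518]), 'wrist_torque': array([0.04148989, 0.02310508, 0.0269145 ]), 'gripper_force': 0.0, 'opening': 0.08516591926134619} 0.0539
```

View pics/t0.png

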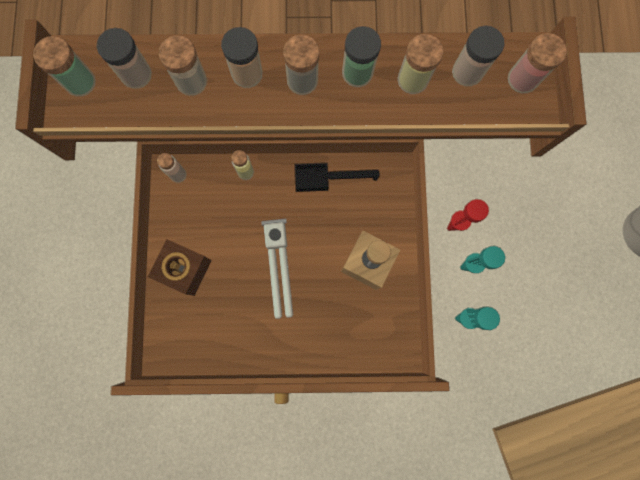

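View pics/s0.png

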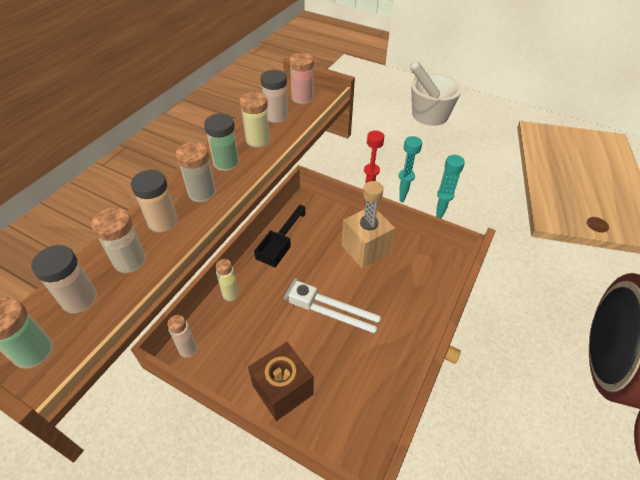

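Top view: the grater stands in the rest (cap ~(378,250)) and the dock is at ~(176,266). Side view: cap ~(373,190), dock mouth ~(281,372). Next I'll enlarge these.

```bash
python3 - <<'E'
from h import *
t=capture('top')[:,:,::-1];s=capture('side')[:,:,::-1]
f=lambda im,x,y:cv2.resize(im[y:y+75,x:x+100],None,fx=4,fy=4,interpolation=cv2.INTER_CUBIC)
cv2.imwrite('pics/c.png',np.vstack([np.hstack([f(t,325,220),f(t,130,230)]),np.hstack([f(s,325,180),f(s,230,340)])]))
E
```

```text
(no output)
```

View pics/c.png

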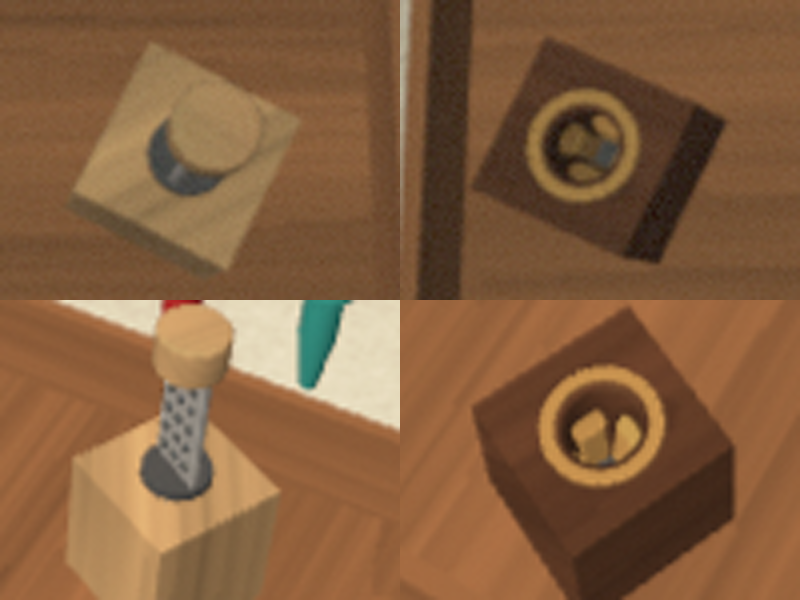

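```bash
python3 - <<'E'
from h import *
for a,b,z in(((379.3,251.3),(373.7,188),.164),((175.75,266.25),(280.5,371.25),.070)):
    print(px2w('top',*a,z),px2w('side',*b,z))
# two-view triangulation of cap & dock, for z check
def ray(n,u,v):
    a=px2w(n,u,v,0);b=px2w(n,u,v,.3);return a,(b-a)/np.linalg.norm(b-a)
for a,b in(((379.3,251.3),(373.7,188)),((175.75,266.25),(280.5,371.25))):
    A=0;B=0
    for o,d in(ray('top',*a),ray('side',*b)):
        M=np.eye(3)-np.outer(d,d);A=A+M;B=B+M@o
    print(np.linalg.solve(A,B))
# shelf front edge ~ collar
print(px2w('top',187,185,.078))
E
```

```text
[ 0.57108863 -0.10256114  0.164     ] [ 0.57073517 -0.1000815   0.164     ]
[0.56338307 0.19413894 0.07      ] [0.56363379 0.19452163 0.07      ]
[ 0.57158305 -0.10289643  0.16126382]
[0.56359662 0.19431759 0.06954038]
[0.68797976 0.17913365 0.078     ]
```

Request:
carry_out(
  plan=[
    {"dx": 0.5,"dy": 0.68,"claw": -1},
    {"dx": 0.5,"dy": 0.68,"claw": -1},
    {"dx": 0.5,"dy": 0.68,"claw": -1},
    {"dx": 0.5,"dy": 0.68,"claw": -1},
    {"dx": 0.5,"dy": 0.68,"claw": -1},
    {"dx": 0.5,"dy": 0.68,"claw": -1},
    {"dx": 0.5,"dy": 0.68,"claw": -1},
    {"dx": 0.5,"dy": 0.68,"claw": -1},
    {"dx": 0.5,"dy": 0.68,"claw": -1},
    {"dx": 0.5,"dy": 0.68,"claw": -1},
    {"dx": 0.5,"dy": 0.68,"claw": -1},
    {"dx": 0.5,"dy": 0.68,"claw": -1},
    {"claw": -1},
    {"claw": -1},
    {"claw": -1},
  ],
)

```text
invalid input
```

```bash
python3 - <<'E'
from h import *
print(status.observe()['ee_pos'],status.observe()['t'],status.observe()['ee_rot'],status.observe()['force'])
E
```

```text
[ 0.20881965 -0.58875448  0.30311197] 0.2 [ 9.85517074e-01  1.69574938e-01 -4.22720052e-05 -6.60675301e-04] [-0.42936566 -0.42522546 -0.53748755]
```

Request:
carry_out(
  plan=[
    {"dx": 0.5,"dy": 0.68,"dz": 0,"ax": 0,"ay": 0,"az": 0,"claw": -1},
    {"dx": 0.5,"dy": 0.68,"dz": 0,"ax": 0,"ay": 0,"az": 0,"claw": -1},
    {"dx": 0.5,"dy": 0.68,"dz": 0,"ax": 0,"ay": 0,"az": 0,"claw": -1},
    {"dx": 0.5,"dy": 0.68,"dz": 0,"ax": 0,"ay": 0,"az": 0,"claw": -1},
    {"dx": 0.5,"dy": 0.68,"dz": 0,"ax": 0,"ay": 0,"az": 0,"claw": -1},
    {"dx": 0.5,"dy": 0.68,"dz": 0,"ax": 0,"ay": 0,"az": 0,"claw": -1},
    {"dx": 0.5,"dy": 0.68,"dz": 0,"ax": 0,"ay": 0,"az": 0,"claw": -1},
    {"dx": 0.5,"dy": 0.68,"dz": 0,"ax": 0,"ay": 0,"az": 0,"claw": -1},
    {"dx": 0.5,"dy": 0.68,"dz": 0,"ax": 0,"ay": 0,"az": 0,"claw": -1},
    {"dx": 0.5,"dy": 0.68,"dz": 0,"ax": 0,"ay": 0,"az": 0,"claw": -1},
    {"dx": 0.5,"dy": 0.68,"dz": 0,"ax": 0,"ay": 0,"az": 0,"claw": -1},
    {"dx": 0.5,"dy": 0.68,"dz": 0,"ax": 0,"ay": 0,"az": 0,"claw": -1},
    {"dx": 0,"dy": 0,"dz": 0,"ax": 0,"ay": 0,"az": 0,"claw": -1},
    {"dx": 0,"dy": 0,"dz": 0,"ax": 0,"ay": 0,"az": 0,"claw": -1},
  ],
)

```text
t: 1.95
ee_pos: [0.5687, -0.0995, 0.3035]
ee_rot: [0.985, 0.17, -0.0, 0.0]
force: [0.1, -0.3, -0.2]
opening: 0.0853
gripper_force: 0.0
```

Request:
carry_out(
  plan=[
    {"dx": 0.04,"dy": -0.035,"dz": -0.2,"ax": 0,"ay": 0,"az": 0,"claw": -1},
    {"dx": 0,"dy": 0,"dz": -0.3,"ax": 0,"ay": 0,"az": 0,"claw": -1},
    {"dx": 0,"dy": 0,"dz": -0.3,"ax": 0,"ay": 0,"az": 0,"claw": -1},
    {"dx": 0,"dy": 0,"dz": -0.3,"ax": 0,"ay": 0,"az": 0,"claw": -1},
    {"dx": 0,"dy": 0,"dz": -0.3,"ax": 0,"ay": 0,"az": 0,"claw": -1},
    {"dx": 0,"dy": 0,"dz": -0.25,"ax": 0,"ay": 0,"az": 0,"claw": -1},
    {"dx": 0,"dy": 0,"dz": 0,"ax": 0,"ay": 0,"az": 0,"claw": -1},
    {"dx": 0,"dy": 0,"dz": 0,"ax": 0,"ay": 0,"az": 0,"claw": -1},
  ],
)

```text
t: 2.95
ee_pos: [0.5717, -0.1016, 0.2055]
ee_rot: [0.986, 0.17, 0.0, 0.0]
force: [0.3, 0.3, 0.5]
opening: 0.0854
gripper_force: 0.0
```

```bash
python3 - <<'E'
from h import *
t=capture('top')[:,:,::-1];s=capture('side')[:,:,::-1]
f=lambda im,x,y:cv2.resize(im[y:y+150,x:x+133],None,fx=3,fy=3,interpolation=cv2.INTER_CUBIC)
cv2.imwrite('pics/c2.png',np.hstack([f(t,315,180),f(s,310,120)]))
E
```

```text
(no output)
```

View pics/c2.png

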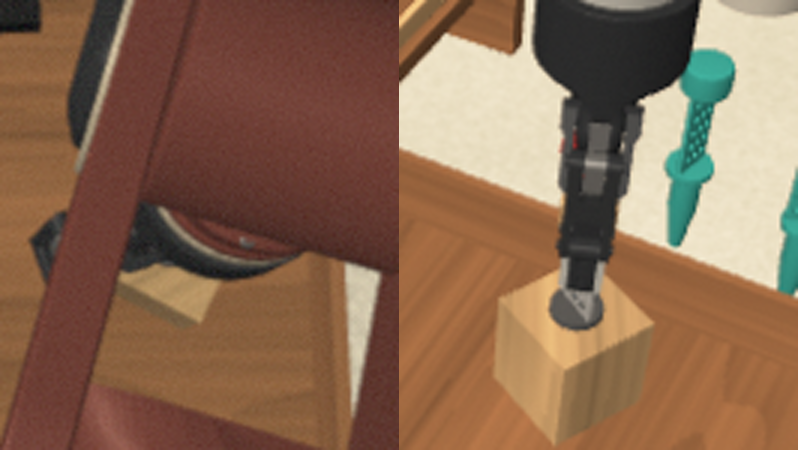

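Side view: the near finger and the cap line up above the plate (crop ~(580,250)). I'll close the gripper now.

Request:
carry_out(
  plan=[
    {"dx": 0,"dy": 0,"dz": 0,"ax": 0,"ay": 0,"az": 0,"claw": 1},
    {"dx": 0,"dy": 0,"dz": 0,"ax": 0,"ay": 0,"az": 0,"claw": 1},
    {"dx": 0,"dy": 0,"dz": 0,"ax": 0,"ay": 0,"az": 0,"claw": 1},
    {"dx": 0,"dy": 0,"dz": 0,"ax": 0,"ay": 0,"az": 0,"claw": 1},
    {"dx": 0,"dy": 0,"dz": 0,"ax": 0,"ay": 0,"az": 0,"claw": 1},
    {"dx": 0,"dy": 0,"dz": 0,"ax": 0,"ay": 0,"az": 0,"claw": 1},
    {"dx": 0,"dy": 0,"dz": 0,"ax": 0,"ay": 0,"az": 0,"claw": 1},
    {"dx": 0,"dy": 0,"dz": 0,"ax": 0,"ay": 0,"az": 0,"claw": 1},
  ],
)

```text
t: 4.05
ee_pos: [0.5715, -0.1017, 0.2053]
ee_rot: [0.986, 0.17, 0.0, 0.0]
force: [0.5, -1.4, 3.5]
opening: 0.0304
gripper_force: 59.1
```

Request:
carry_out(
  plan=[
    {"dx": 0,"dy": 0,"dz": 0.1,"ax": 0,"ay": 0,"az": 0,"claw": 1},
    {"dx": 0,"dy": 0,"dz": 0.25,"ax": 0,"ay": 0,"az": 0,"claw": 1},
    {"dx": 0,"dy": 0,"dz": 0.3,"ax": 0,"ay": 0,"az": 0,"claw": 1},
    {"dx": 0,"dy": 0,"dz": 0.3,"ax": 0,"ay": 0,"az": 0,"claw": 1},
    {"dx": 0,"dy": 0,"dz": 0.3,"ax": 0,"ay": 0,"az": 0,"claw": 1},
    {"dx": 0,"dy": 0,"dz": 0.2,"ax": 0,"ay": 0,"az": 0,"claw": 1},
    {"dx": 0,"dy": 0,"dz": 0,"ax": 0,"ay": 0,"az": 0,"claw": 1},
    {"dx": 0,"dy": 0,"dz": 0,"ax": 0,"ay": 0,"az": 0,"claw": 1},
  ],
)

```text
t: 5.05
ee_pos: [0.571, -0.1014, 0.2911]
ee_rot: [0.986, 0.17, -0.001, -0.0]
force: [-0.7, -0.6, -3.0]
opening: 0.0302
gripper_force: 59.7
```

```bash
python3 - <<'E'
from h import *
t=capture('top')[:,:,::-1];s=capture('side')[:,:,::-1]
f=lambda im,x,y:cv2.resize(im[y:y+150,x:x+133],None,fx=3,fy=3,interpolation=cv2.INTER_CUBIC)
cv2.imwrite('pics/c3.png',np.hstack([f(t,315,180),f(s,310,120)]))
E
```

```text
(no output)
```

View pics/c3.png

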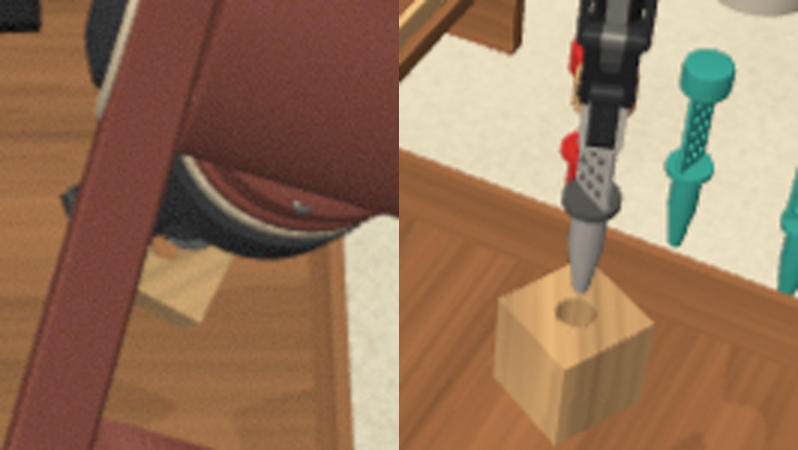

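```bash
python3 - <<'E'
from h import *
print(px2w('side',370.7,216.2,.098),px2w('side',374,186.7,.167))
for z in(.098,.167,.25):print(w2px('side',[.571,-.1014,z]))
E
```

```text
[ 0.57014542 -0.10168462  0.098     ] [ 0.57047921 -0.09997153  0.167     ]
[370.16916857 216.12486963]
[374.07807521 186.04798795]
[379.5906227  143.63197405]
```

The grater hangs vertically, with its tip at (371,216) and its axis centred under the TCP. I'll carry it over to the dock.

Request:
carry_out(
  plan=[
    {"dx": 0,"dy": 0.2,"dz": 0,"ax": 0,"ay": 0,"az": 0,"claw": 1},
    {"dx": -0.025,"dy": 0.5,"dz": 0,"ax": 0,"ay": 0,"az": 0,"claw": 1},
    {"dx": -0.025,"dy": 0.6,"dz": 0,"ax": 0,"ay": 0,"az": 0,"claw": 1},
    {"dx": -0.025,"dy": 0.6,"dz": 0,"ax": 0,"ay": 0,"az": 0,"claw": 1},
    {"dx": -0.025,"dy": 0.6,"dz": 0,"ax": 0,"ay": 0,"az": 0,"claw": 1},
    {"dx": -0.025,"dy": 0.6,"dz": 0,"ax": 0,"ay": 0,"az": 0,"claw": 1},
    {"dx": 0,"dy": 0.6,"dz": 0,"ax": 0,"ay": 0,"az": 0,"claw": 1},
    {"dx": 0,"dy": 0.6,"dz": 0,"ax": 0,"ay": 0,"az": 0,"claw": 1},
    {"dx": 0,"dy": 0.4,"dz": 0,"ax": 0,"ay": 0,"az": 0,"claw": 1},
    {"dx": 0,"dy": 0.22,"dz": 0,"ax": 0,"ay": 0,"az": 0,"claw": 1},
    {"dx": 0,"dy": 0,"dz": 0,"ax": 0,"ay": 0,"az": 0,"claw": 1},
    {"dx": 0,"dy": 0,"dz": 0,"ax": 0,"ay": 0,"az": 0,"claw": 1},
    {"dx": 0,"dy": 0,"dz": 0,"ax": 0,"ay": 0,"az": 0,"claw": 1},
  ],
)

```text
t: 6.78
ee_pos: [0.5639, 0.1928, 0.2919]
ee_rot: [0.986, 0.169, -0.0, 0.0]
force: [0.5, -0.4, -1.9]
opening: 0.0303
gripper_force: 59.7
```

```bash
python3 - <<'E'
from h import *
t=capture('top')[:,:,::-1];s=capture('side')[:,:,::-1]
f=lambda im,x,y:cv2.resize(im[y:y+150,x:x+133],None,fx=3,fy=3,interpolation=cv2.INTER_CUBIC)
cv2.imwrite('pics/c4.png',np.hstack([f(t,110,200),f(s,215,290)]))
p=status.observe()['ee_pos'];print(p)
for z in(.07,.098,.167):print(w2px('side',[p[0],p[1],z]),w2px('top',[p[0],p[1],z]))
E
```

```text
[0.56391903 0.19298279 0.29195936]
[280.93400323 370.20390138] [176.5272788  265.88926135]
[279.72272746 360.87004591] [171.60962725 263.97540733]
[276.34135972 334.81388394] [157.79772393 258.60008406]
```

View pics/c4.png

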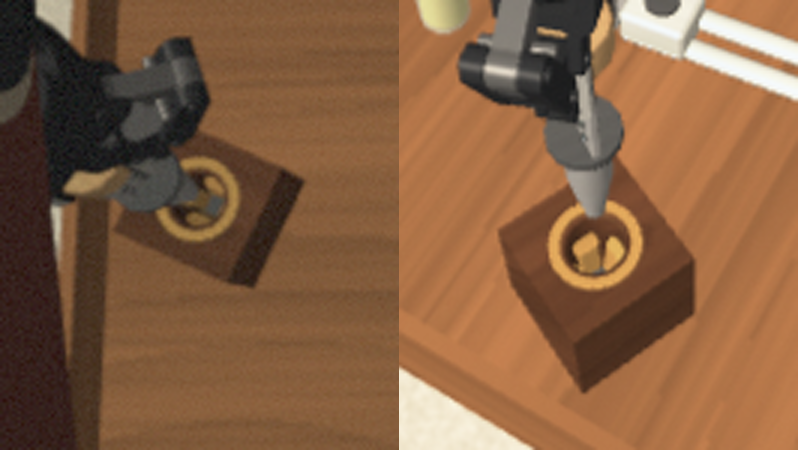

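```bash
python3 - <<'E'
from h import *
print(px2w('side',280.7,361.2,.098),px2w('side',280.4,371.6,.07))
save('top','c5.png',(140,240,200,285),13)
E
```

```text
[0.56256078 0.19275009 0.098     ] [0.56348542 0.19500575 0.07      ]
```

View pics/c5.png

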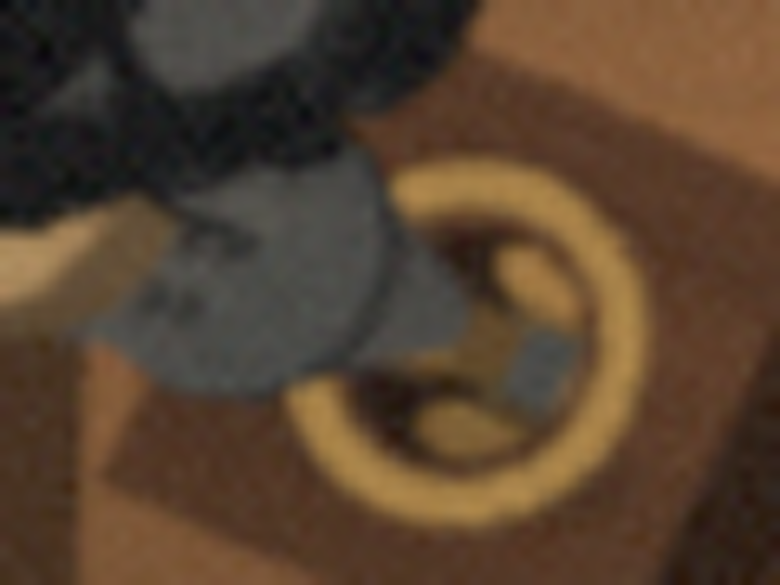

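Request:
carry_out(
  plan=[
    {"dx": 0.01,"dy": 0.042,"dz": 0,"ax": 0,"ay": 0,"az": 0,"claw": 1},
    {"dx": 0,"dy": 0,"dz": -0.1,"ax": 0,"ay": 0,"az": 0,"claw": 1},
    {"dx": 0,"dy": 0,"dz": -0.1,"ax": 0,"ay": 0,"az": 0,"claw": 1},
    {"dx": 0,"dy": 0,"dz": -0.1,"ax": 0,"ay": 0,"az": 0,"claw": 1},
    {"dx": 0,"dy": 0,"dz": -0.1,"ax": 0,"ay": 0,"az": 0,"claw": 1},
    {"dx": 0,"dy": 0,"dz": -0.1,"ax": 0,"ay": 0,"az": 0,"claw": 1},
    {"dx": 0,"dy": 0,"dz": -0.1,"ax": 0,"ay": 0,"az": 0,"claw": 1},
    {"dx": 0,"dy": 0,"dz": 0,"ax": 0,"ay": 0,"az": 0,"claw": 1},
    {"dx": 0,"dy": 0,"dz": 0,"ax": 0,"ay": 0,"az": 0,"claw": 1},
  ],
)

```text
t: 8.05
ee_pos: [0.5645, 0.1962, 0.2561]
ee_rot: [0.986, 0.17, 0.0, -0.0]
force: [0.7, -0.7, -2.1]
opening: 0.0303
gripper_force: 59.7
```

Request:
carry_out(
  plan=[
    {"dx": 0,"dy": 0,"dz": -0.07,"ax": 0,"ay": 0,"az": 0,"claw": 1},
    {"dx": 0,"dy": 0,"dz": -0.07,"ax": 0,"ay": 0,"az": 0,"claw": 1},
    {"dx": 0,"dy": 0,"dz": -0.07,"ax": 0,"ay": 0,"az": 0,"claw": 1},
    {"dx": 0,"dy": 0,"dz": -0.05,"ax": 0,"ay": 0,"az": 0,"claw": 1},
    {"dx": 0,"dy": 0,"dz": 0,"ax": 0,"ay": 0,"az": 0,"claw": 1},
    {"dx": 0,"dy": 0,"dz": 0,"ax": 0,"ay": 0,"az": 0,"claw": 1},
  ],
)

```text
t: 8.8
ee_pos: [0.5645, 0.1962, 0.2405]
ee_rot: [0.986, 0.17, 0.0, -0.0]
force: [0.2, -0.6, -1.3]
opening: 0.0302
gripper_force: 59.7
```

Request:
carry_out(
  plan=[
    {"dx": 0,"dy": 0,"dz": -0.04,"ax": 0,"ay": 0,"az": 0,"claw": 1},
    {"dx": 0,"dy": 0,"dz": -0.04,"ax": 0,"ay": 0,"az": 0,"claw": 1},
    {"dx": 0,"dy": 0,"dz": 0,"ax": 0,"ay": 0,"az": 0,"claw": 1},
    {"dx": 0,"dy": 0,"dz": 0,"ax": 0,"ay": 0,"az": 0,"claw": 1},
  ],
)

```text
t: 9.3
ee_pos: [0.5644, 0.1962, 0.2355]
ee_rot: [0.986, 0.17, -0.0, -0.0]
force: [0.0, 0.3, -1.3]
opening: 0.0299
gripper_force: 59.7
```

Request:
carry_out(
  plan=[
    {"dx": 0,"dy": 0,"dz": -0.03,"ax": 0,"ay": 0,"az": 0,"claw": 1},
    {"dx": 0,"dy": 0,"dz": 0,"ax": 0,"ay": 0,"az": 0,"claw": 1},
    {"dx": 0,"dy": 0,"dz": 0,"ax": 0,"ay": 0,"az": 0,"claw": 1},
  ],
)

```text
t: 9.68
ee_pos: [0.5644, 0.1962, 0.2337]
ee_rot: [0.986, 0.17, 0.0, 0.0]
force: [0.2, 0.8, -1.8]
opening: 0.0304
gripper_force: 59.7
```

Request:
carry_out(
  plan=[
    {"dx": 0,"dy": 0,"dz": -0.025,"ax": 0,"ay": 0,"az": 0,"claw": 1},
    {"dx": 0,"dy": 0,"dz": 0,"ax": 0,"ay": 0,"az": 0,"claw": 1},
    {"dx": 0,"dy": 0,"dz": 0,"ax": 0,"ay": 0,"az": 0,"claw": 1},
  ],
)

```text
t: 10.05
ee_pos: [0.5644, 0.1962, 0.2321]
ee_rot: [0.986, 0.17, -0.0, 0.0]
force: [0.2, 1.3, -1.9]
opening: 0.0302
gripper_force: 59.7
```

Request:
carry_out(
  plan=[
    {"dx": 0,"dy": 0,"dz": -0.025,"ax": 0,"ay": 0,"az": 0,"claw": 1},
    {"dx": 0,"dy": 0,"dz": 0,"ax": 0,"ay": 0,"az": 0,"claw": 1},
    {"dx": 0,"dy": 0,"dz": 0,"ax": 0,"ay": 0,"az": 0,"claw": 1},
  ],
)

```text
t: 10.42
ee_pos: [0.5644, 0.1962, 0.2307]
ee_rot: [0.986, 0.17, -0.0, -0.0]
force: [0.1, -0.5, -2.2]
opening: 0.0302
gripper_force: 59.7
```

Request:
carry_out(
  plan=[
    {"dx": 0,"dy": 0,"dz": -0.025,"ax": 0,"ay": 0,"az": 0,"claw": 1},
    {"dx": 0,"dy": 0,"dz": 0,"ax": 0,"ay": 0,"az": 0,"claw": 1},
    {"dx": 0,"dy": 0,"dz": 0,"ax": 0,"ay": 0,"az": 0,"claw": 1},
  ],
)

```text
t: 10.8
ee_pos: [0.5644, 0.1962, 0.2291]
ee_rot: [0.986, 0.17, -0.0, 0.0]
force: [0.3, -0.2, -2.1]
opening: 0.0306
gripper_force: 59.7
```

Request:
carry_out(
  plan=[
    {"dx": 0,"dy": 0,"dz": -0.025,"ax": 0,"ay": 0,"az": 0,"claw": 1},
    {"dx": 0,"dy": 0,"dz": 0,"ax": 0,"ay": 0,"az": 0,"claw": 1},
    {"dx": 0,"dy": 0,"dz": 0,"ax": 0,"ay": 0,"az": 0,"claw": 1},
  ],
)

```text
t: 11.18
ee_pos: [0.5644, 0.1962, 0.2276]
ee_rot: [0.986, 0.17, -0.0, -0.0]
force: [0.4, -0.4, -1.8]
opening: 0.0305
gripper_force: 59.7
```

Request:
carry_out(
  plan=[
    {"dx": 0,"dy": 0,"dz": -0.025,"ax": 0,"ay": 0,"az": 0,"claw": 1},
    {"dx": 0,"dy": 0,"dz": 0,"ax": 0,"ay": 0,"az": 0,"claw": 1},
    {"dx": 0,"dy": 0,"dz": 0,"ax": 0,"ay": 0,"az": 0,"claw": 1},
  ],
)

```text
t: 11.55
ee_pos: [0.5644, 0.1962, 0.2262]
ee_rot: [0.986, 0.17, -0.0, -0.0]
force: [0.1, 0.4, -0.5]
opening: 0.0304
gripper_force: 59.7
```

Request:
carry_out(
  plan=[
    {"dx": 0,"dy": 0,"dz": -0.025,"ax": 0,"ay": 0,"az": 0,"claw": 1},
    {"dx": 0,"dy": 0,"dz": 0,"ax": 0,"ay": 0,"az": 0,"claw": 1},
    {"dx": 0,"dy": 0,"dz": 0,"ax": 0,"ay": 0,"az": 0,"claw": 1},
  ],
)

```text
t: 11.92
ee_pos: [0.5643, 0.1962, 0.2246]
ee_rot: [0.986, 0.17, -0.0, -0.0]
force: [-0.2, -0.4, -0.8]
opening: 0.03
gripper_force: 59.7
```

Request:
carry_out(
  plan=[
    {"dx": 0,"dy": 0,"dz": -0.025,"ax": 0,"ay": 0,"az": 0,"claw": 1},
    {"dx": 0,"dy": 0,"dz": 0,"ax": 0,"ay": 0,"az": 0,"claw": 1},
    {"dx": 0,"dy": 0,"dz": 0,"ax": 0,"ay": 0,"az": 0,"claw": 1},
  ],
)

```text
t: 12.3
ee_pos: [0.5643, 0.1962, 0.2231]
ee_rot: [0.986, 0.17, -0.0, -0.0]
force: [-0.1, -0.0, -0.8]
opening: 0.0305
gripper_force: 59.7
```

Request:
carry_out(
  plan=[
    {"dx": 0,"dy": 0,"dz": -0.025,"ax": 0,"ay": 0,"az": 0,"claw": 1},
    {"dx": 0,"dy": 0,"dz": 0,"ax": 0,"ay": 0,"az": 0,"claw": 1},
    {"dx": 0,"dy": 0,"dz": 0,"ax": 0,"ay": 0,"az": 0,"claw": 1},
  ],
)

```text
t: 12.68
ee_pos: [0.5645, 0.1963, 0.2219]
ee_rot: [0.986, 0.17, 0.0, -0.0]
force: [-0.9, 0.8, -0.3]
opening: 0.0303
gripper_force: 59.8
```

Request:
carry_out(
  plan=[
    {"dx": 0,"dy": 0,"dz": -0.02,"ax": 0,"ay": 0,"az": 0,"claw": 1},
    {"dx": 0,"dy": 0,"dz": 0,"ax": 0,"ay": 0,"az": 0,"claw": 1},
    {"dx": 0,"dy": 0,"dz": 0,"ax": 0,"ay": 0,"az": 0,"claw": 1},
  ],
)

```text
t: 13.05
ee_pos: [0.5648, 0.1963, 0.2213]
ee_rot: [0.986, 0.17, 0.001, -0.0]
force: [-1.6, 0.7, 4.1]
opening: 0.0303
gripper_force: 60.2
```

Request:
carry_out(
  plan=[
    {"dx": 0,"dy": 0,"dz": -0.015,"ax": 0,"ay": 0,"az": 0,"claw": 1},
    {"dx": 0,"dy": 0,"dz": 0,"ax": 0,"ay": 0,"az": 0,"claw": 1},
    {"dx": 0,"dy": 0,"dz": 0,"ax": 0,"ay": 0,"az": 0,"claw": 1},
  ],
)

```text
t: 13.42
ee_pos: [0.565, 0.1964, 0.2209]
ee_rot: [0.986, 0.17, 0.001, -0.0]
force: [-1.3, 1.1, 6.6]
opening: 0.031
gripper_force: 60.4
```

Request:
carry_out(
  plan=[
    {"dx": 0,"dy": 0,"dz": -0.02,"ax": 0,"ay": 0,"az": 0,"claw": 1},
    {"dx": 0,"dy": 0,"dz": 0,"ax": 0,"ay": 0,"az": 0,"claw": 1},
    {"dx": 0,"dy": 0,"dz": 0,"ax": 0,"ay": 0,"az": 0,"claw": 1},
  ],
)

```text
t: 13.8
ee_pos: [0.5653, 0.1965, 0.2206]
ee_rot: [0.986, 0.17, 0.002, -0.0]
force: [-2.4, 0.9, 9.5]
opening: 0.0305
gripper_force: 60.6
```

Request:
carry_out(
  plan=[
    {"dx": 0,"dy": 0,"dz": -0.03,"ax": 0,"ay": 0,"az": 0,"claw": 1},
    {"dx": 0,"dy": 0,"dz": -0.02,"ax": 0,"ay": 0,"az": 0,"claw": 1},
    {"dx": 0,"dy": 0,"dz": 0,"ax": 0,"ay": 0,"az": 0,"claw": 1},
    {"dx": 0,"dy": 0,"dz": 0,"ax": 0,"ay": 0,"az": 0,"claw": 1},
  ],
)

```text
t: 14.3
ee_pos: [0.5663, 0.1968, 0.22]
ee_rot: [0.986, 0.17, 0.003, -0.0]
force: [-3.5, 2.0, 14.6]
opening: 0.0303
gripper_force: 61.2
```

```bash
python3 - <<'E'
from h import *
save('side','c6.png',(200,260,400,410),4)
o=status.observe();print(o['force'],o['wrist_torque'],o['ee_pos'])
for z in (.028+.066,.028+.152):print(w2px('side',[.5635,.1945,z]))
E
```

```text
[-2.63054084  0.06045053 16.5030792 ] [0.29979486 0.77384509 0.02478922] [0.56625366 0.19677037 0.21998163]
[279.54759177 363.34081025]
[275.22753022 330.51013381]
```

View pics/c6.png

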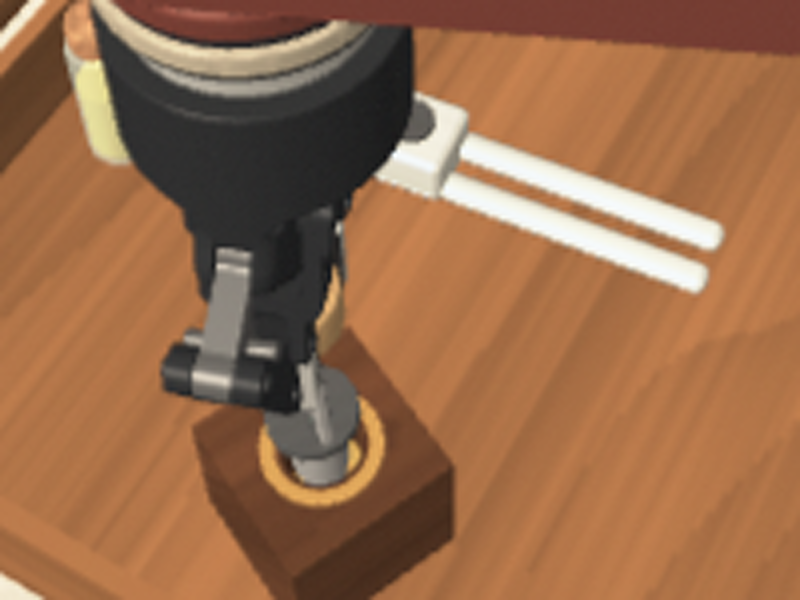

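The shank sits centred in the brass ring (collar ~(278,363), ring ~(280,372)). I'll ease the sideways bend and push a little more.

Request:
carry_out(
  plan=[
    {"dx": -0.02,"dy": 0,"dz": -0.015,"ax": 0,"ay": 0,"az": 0,"claw": 1},
    {"dx": 0,"dy": 0,"dz": 0,"ax": 0,"ay": 0,"az": 0,"claw": 1},
    {"dx": 0,"dy": 0,"dz": 0,"ax": 0,"ay": 0,"az": 0,"claw": 1},
  ],
)

```text
t: 14.72
ee_pos: [0.5656, 0.1967, 0.2198]
ee_rot: [0.986, 0.17, 0.004, -0.0]
force: [-2.3, 0.1, 16.2]
opening: 0.0304
gripper_force: 61.3
```

```bash
python3 - <<'E'
from h import *
for i in range(4):
    capture('side');o=status.observe();print(o['force'],o['ee_pos'])
E
```

```text
[-2.67834883  0.64466067 17.68758297] [0.5655716  0.1967079  0.21983439]
[-3.26828723 -0.70629994 17.78715515] [0.5655846  0.19668786 0.21983885]
[-2.4291745   1.46696246 16.37625881] [0.56557315 0.19671074 0.21982559]
[-2.65029681 -0.20369971 17.5820658 ] [0.56558421 0.19670381 0.21984739]
```

Request:
carry_out(
  plan=[
    {"dx": 0,"dy": 0,"dz": -0.013,"ax": 0,"ay": 0,"az": 0,"claw": 1},
    {"dx": 0,"dy": 0,"dz": 0,"ax": 0,"ay": 0,"az": 0,"claw": 1},
    {"dx": 0,"dy": 0,"dz": 0,"ax": 0,"ay": 0,"az": 0,"claw": 1},
    {"dx": 0,"dy": 0,"dz": 0,"ax": 0,"ay": 0,"az": 0,"claw": 1},
  ],
)

```text
t: 15.42
ee_pos: [0.5658, 0.1968, 0.2197]
ee_rot: [0.986, 0.17, 0.004, -0.0]
force: [-2.5, -0.2, 19.1]
opening: 0.0304
gripper_force: 61.4
```

Request:
carry_out(
  plan=[
    {"dx": 0,"dy": 0,"dz": 0.03,"ax": 0,"ay": 0,"az": 0,"claw": 1},
    {"dx": 0,"dy": 0,"dz": 0.03,"ax": 0,"ay": 0,"az": 0,"claw": 1},
    {"dx": 0,"dy": 0,"dz": 0,"ax": 0,"ay": 0,"az": 0,"claw": 1},
    {"dx": 0,"dy": 0,"dz": 0,"ax": 0,"ay": 0,"az": 0,"claw": 1},
  ],
)

```text
t: 15.92
ee_pos: [0.5645, 0.1963, 0.2199]
ee_rot: [0.986, 0.17, 0.002, 0.0]
force: [-0.8, 0.8, 9.0]
opening: 0.0303
gripper_force: 60.5
```

Request:
carry_out(
  plan=[
    {"dx": 0,"dy": 0,"dz": 0.045,"ax": 0,"ay": 0,"az": 0,"claw": 1},
    {"dx": 0,"dy": 0,"dz": 0,"ax": 0,"ay": 0,"az": 0,"claw": 1},
    {"dx": 0,"dy": 0,"dz": 0,"ax": 0,"ay": 0,"az": 0,"claw": 1},
    {"dx": 0,"dy": 0,"dz": 0,"ax": 0,"ay": 0,"az": 0,"claw": -1},
    {"dx": 0,"dy": 0,"dz": 0,"ax": 0,"ay": 0,"az": 0,"claw": -1},
    {"dx": 0,"dy": 0,"dz": 0,"ax": 0,"ay": 0,"az": 0,"claw": -1},
    {"dx": 0,"dy": 0,"dz": 0,"ax": 0,"ay": 0,"az": 0,"claw": -1},
    {"dx": 0,"dy": 0,"dz": 0,"ax": 0,"ay": 0,"az": 0,"claw": -1},
    {"dx": 0,"dy": 0,"dz": 0,"ax": 0,"ay": 0,"az": 0,"claw": -1},
    {"dx": 0,"dy": 0,"dz": 0,"ax": 0,"ay": 0,"az": 0,"claw": -1},
    {"dx": 0,"dy": 0,"dz": 0,"ax": 0,"ay": 0,"az": 0,"claw": -1},
  ],
)

```text
t: 17.3
ee_pos: [0.5632, 0.1962, 0.22]
ee_rot: [0.986, 0.17, 0.0, -0.0]
force: [0.3, 0.4, -0.4]
opening: 0.0857
gripper_force: 0.0
```

Request:
carry_out(
  plan=[
    {"dx": 0,"dy": 0,"dz": 0.15,"ax": 0,"ay": 0,"az": 0,"claw": -1},
    {"dx": 0,"dy": 0,"dz": 0.3,"ax": 0,"ay": 0,"az": 0,"claw": -1},
    {"dx": 0,"dy": 0,"dz": 0.4,"ax": 0,"ay": 0,"az": 0,"claw": -1},
    {"dx": 0,"dy": 0,"dz": 0.4,"ax": 0,"ay": 0,"az": 0,"claw": -1},
    {"dx": 0,"dy": 0,"dz": 0.4,"ax": 0,"ay": 0,"az": 0,"claw": -1},
    {"dx": -0.4,"dy": 0,"dz": 0.2,"ax": 0,"ay": 0,"az": 0,"claw": -1},
    {"dx": -0.6,"dy": 0,"dz": 0,"ax": 0,"ay": 0,"az": 0,"claw": -1},
    {"dx": -0.6,"dy": 0,"dz": 0,"ax": 0,"ay": 0,"az": 0,"claw": -1},
    {"dx": -0.4,"dy": 0,"dz": 0,"ax": 0,"ay": 0,"az": 0,"claw": -1},
    {"dx": 0,"dy": 0,"dz": 0,"ax": 0,"ay": 0,"az": 0,"claw": -1},
    {"dx": 0,"dy": 0,"dz": 0,"ax": 0,"ay": 0,"az": 0,"claw": -1},
  ],
)

```text
t: 18.68
ee_pos: [0.4439, 0.1962, 0.3322]
ee_rot: [0.986, 0.17, 0.001, -0.0]
force: [-0.1, -0.1, -0.1]
opening: 0.0858
gripper_force: 0.0
```

```bash
python3 - <<'E'
from h import *
save('side','c7.png',(200,260,400,410),4)
for z in (.026+.066,.026+.152):print(w2px('side',[.5635,.1945,z]))
E
```

```text
[279.63706174 364.02074488]
[275.33975081 331.36296374]
```

View pics/c7.png

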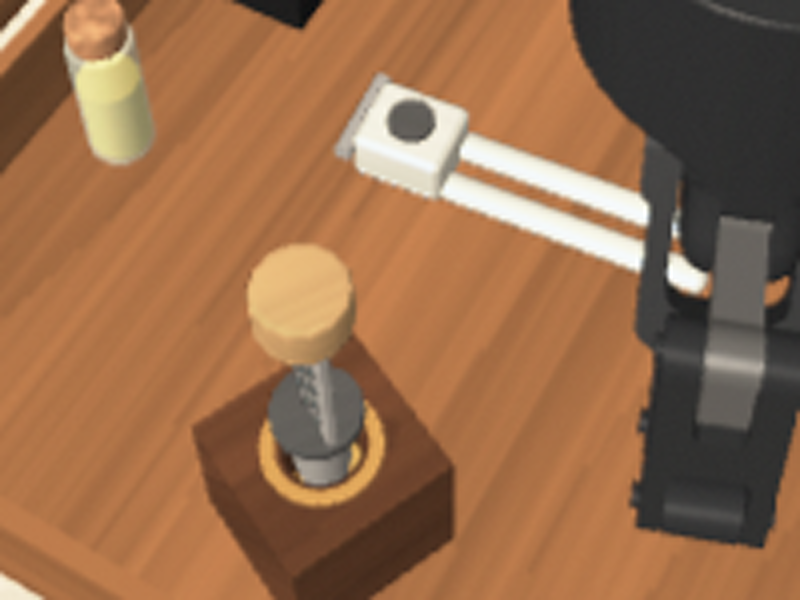

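The released grater stands upright in the dock, with its cap centre at (275,333) against a predicted (275,331). Nothing else in view has moved.

```bash
python3 -c "
from h import *
print(r.hand_in())"
```

```text
the job is handed in; nothing more can be done
None
```

The grater is wedged in the dock with about 20 N of push, released and standing upright on its own; the job is handed in, and no result came back.

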